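# Bolt down and cam-clamp a bracket for tacking

### The arm

A 6-joint arm with a two-finger parallel gripper is mounted at the origin on the work surface. World frame = base frame: x ahead of the robot, y to its left, z up, the work surface at z = 0. Lengths are in mm, angles in rad, forces in N, time in s.
With the tool pointing down it reaches from about 350 to 975 mm from the base axis. Payload 7.1 kg.
Tool frame: the origin (TCP) lies at the very end of the fingers, on their centre line; the grasp point (between the pads) lies 19 mm behind it; x points along the fingers, y is the direction in which the jaws open and shut, and the axes are right-handed (so a half turn about x gives the same grasp; the last joint's range is limited). The gripper opens to 88 mm and grips with 3 to 60 N. Pads are 20 mm wide; open, the fingers measure 115 mm over their backs; the gripper's body (75 mm by 178 mm) begins 61 mm behind the grasp point.
Start: joints at [-1.209, 0.423, 1.63, -0, 1.089, -0.019], TCP at [232.306, -580.206, 222.675] pointing down, gripper open.
Joint ranges: [-3, 3], [-0.9, 2.11], [0.09, 2.58], [-1.31, 4.45], [0.11, 2.69], [-2.54, 2.54]. Speed limits (rad/s): [2.39, 2.39, 3.01, 3.14, 3.14, 3.14].

### API

Orientations are given as a rotation vector (axis times angle).
In Python, from workcell import ctrl gives the robot as it stands. The module is installed in compiled form; this text tells all that it offers.
- The arm moves only by the tool carry_out, never from a script. Its argument "commands" is a list of rows, each a list of 6 numbers: the shift along the tool's x, y, z in m, then the turn, a rotation vector about the tool's x, y, z in degrees. In form: [[tx, ty, tz, rx, ry, rz], ...]. A call has 1 to 8 rows; each row shifts and turns the pose as measured when the row begins, along the tool's axes as they then stand; what a row does not reach is not made up. A row lasts 1/8 s, in which the tool goes at most 62.5 mm and 10.7 degrees, less where a joint would pass 70% of its speed; a pose out of reach is approached as far as the arm can. A call with a gripper value outside its range is refused whole. "grip" is the closure, from 0 (fully open) to 1 (shut), set as the call begins (left out, the last holds). The fingers move at their own pace and stop on an object; the grip force is fixed at half the most. Time passes only in rows, so rows that do not move let the fingers close. It gives the time, the measured TCP pose, the force and the opening at its end, in the units of the state.
- ctrl.get_obs(): the state, without advancing time (a new reading comes with each control period).
- ctrl.get_image(name): name is "scene" or "side" or "wrist"; returns a dict with "pixels" (480x640x3 uint8, blue, green, red), "intrinsics" (3x3 intrinsics, pixels), "rvec" (rotation vector, rad) and "tvec" (3), from world to camera coordinates, as OpenCV has them. Camera axes: x right, y down, z forward; pixel columns grow to the right and rows downward; lengths in mm; the calibration is good to about 2 mm. A picture is of the moment at which its call begins. There is no depth.
- ctrl.close_job(): hands the job in, once; it reports no verdict.
The state is a dict: "t": time; "qpos": joint angles; "qvel": joint speeds; "joint_torque": joint torques, N m; "ee_pos": TCP position; "orientation": TCP orientation; "ft_force": force on the tool from outside, world axes, zero at the start; "moment": the same for the moment, N m; "width": finger opening in mm.
Only numpy, scipy, OpenCV 4.12 (cv2) and the standard library are available. Lean on these libraries where they do the work, as an engineer would, in place of code of your own. Each camera call takes 0.05 s, during which the arm holds its last target. There are 200 camera calls.

### The job

Get the steel bracket clamped in the welding fixture for tacking: first slide the fixture's bolt across the bracket, fully home in its keeper, then swing the sprung cam lever up to the point of highest lift (lever standing straight up), so that the bracket is pressed up against the bolt. The lever springs back if let go, so finish while holding it there, still; leave the bracket in its nest and do not disturb the bin, the hammer or the offcut.

Things in the scene. Friction and masses are not known exactly. Their poses are not given: they have to be found in the camera images.
- fixture: Fixed welding fixture, dark steel base plate 170 x 350 x 12 mm. Origin: on the table below the middle of the bracket's nest. x runs along the bracket (about away from the robot), y to the left, z up; turned -0.3 to 0.45 rad. Nest posts are at most 88 mm high, x within 75 mm, y within 35 mm. Bolt housing on the +y side, keeper, then cam and lever on the -y side.
- bolt (a joint): Travel of the bolt in m along the fixture's -y: 0 fully withdrawn, 0.090 fully home against its stop in the keeper. Starts between 0 and 0.025. About 2 N of friction; it stays where it is left. The bracket, if lifted first, blocks its way.
- bolt_rod: The bolt: bright steel rod, 16 mm diameter, 160 mm long, along the fixture's y, axis 97.5 mm above the table (underside 8 mm over the resting bracket), with an upright knob. It runs in a housing 44 mm wide in x, y = 45 to 200 mm, 104 mm high, with a strap to 112 mm high at y = 52 mm. The origin is no useful point.
- bolt_knob (a point): Middle of the bolt's upright cylindrical steel knob: 22 mm diameter, 37 mm tall, 137.5 mm above the table (knob from 118 to 155 mm, on a 10 mm stem). Grip it from above, or push it. It lies at fixture x = 0, y = 165 mm less the bolt's travel.
- cam_lever (a joint): Angle of the cam lever in rad: 0 lever level, pointing to the fixture's -x (towards the robot); 1.571 lever straight up = highest lift of the cam; beyond this the lift falls again, stop at 2.1. A return spring pulls it to 0, with about 4 N at the grip when down and 7 N when upright. Starts at 0.
- lever_arm: The lever: flat steel bar 16 mm deep and 8 mm wide on the cam shaft, ending in a black plastic cross grip, a cylinder of 26 mm diameter and 36 mm length. The body's origin is no useful point.
- lever_grip (a point): Centre of the lever's cross grip (cylinder parallel to the fixture's y, 26 mm diameter, 36 mm between its flat ends), 115 mm from the pivot: 40 mm above the table when down, 155 mm when upright. The lever swings in the fixture's x-z plane; pinched on its flat ends, it pivots between the fingers.
- lever_pivot (a point): Point on the cam shaft's axis (parallel to the fixture's y) in the lever grip's plane of swing: fixture x = 0, y = -114 mm, 40 mm above the table. Cam bearings beside it are 60 mm high, x within 18 mm, y = -65 to -105 mm.
- lift_pad: Sprung steel pad 70 x 40 mm under the bracket, raised 14 mm by the cam at highest lift; it then presses the bracket up against the home bolt with about 10 N. The body's origin is no useful point.
- bracket: Workpiece: loose L bracket of bare 8 mm steel, foot 130 mm (x) x 50 mm (y), upright leg 60 mm high at its far (+x) end, 0.6 kg. Origin: centre of the underside of its foot, 73.5 mm above the table at rest in the nest, 8 mm higher when clamped.
- bin: Open rust-brown stock bin 260 x 180 x 100 mm on the table at the right; leave alone. Origin: centre of its underside.
- hammer: Hammer lying on the table at the left; leave alone.
- offcut: Offcut of dark angle steel, 140 mm long, 40 mm legs, on the table behind the fixture; leave alone.
- keeper (a point): Middle of the keeper's opening, on the bolt's axis, 97.5 mm above the table, fixture x = 0, y = -50 mm. The keeper is a dark steel arch 50 mm wide in x, 24 mm in y, top 116 mm high; the home bolt's tip goes through it.
Things that resemble listed ones, but are neither listed nor needed, are in the scene too. Leave any orange look-alike of the bracket alone.

How it is judged:
By the outcome, as a careful person would: the job done as asked, in the order asked, and still so for the second after the job is handed in, while the arm keeps its last pose, push and grip.
It also fails if it takes over 48 s, if anything falls off the work surface, if the arm or the gripper's body presses on something with over 40 N, if the wrist force passes 120 N, or if a joint passes its speed limit or range.

## Working session

There is one attempt and no reset: what is moved stays moved. The work goes in short steps, Python scripts to look and compute and a tool call to move; the robot and the scene stay as the last step left them, time stands still between calls to the robot, and variables do not carry over. Pictures are saved under pics/ and viewed, about 8 in all and at most 12, crops included, and the job is handed in when it is done.

Besides the shell and the picture viewer there is one more tool, called after "Emit:" by a JSON object that holds its "method" and its "body", one argument or row to a line. carry_out: Moves the arm, as the interface text tells. Its arguments: {"type":"object","properties":{"commands":{"type":"array"},"grip":{"type":"number"}},"required":["commands"]}

```bash
mkdir -p pics; cat > h.py <<'E'
import numpy as np, cv2
from workcell import ctrl
def cam(n,f=None):
    d=ctrl.get_image(n); 
    if f: cv2.imwrite(f,d["pixels"])
    R,_=cv2.Rodrigues(np.array(d["rvec"],float)); return d["pixels"],np.array(d["intrinsics"]),R,np.array(d["tvec"],float).ravel()
def ray(c,u,v,z):
    _,K,R,t=c; o=-R.T@t; r=R.T@np.linalg.inv(K)@[u,v,1]; return o+r*(z-o[2])/r[2]
def proj(c,p):
    _,K,R,t=c; q=K@(R@np.array(p)+t); return q[:2]/q[2]
def tri(c1,p1,c2,p2):
    P=[c[1]@np.c_[c[2],c[3]] for c in (c1,c2)]
    X=cv2.triangulatePoints(P[0],P[1],np.array(p1,float),np.array(p2,float)).ravel(); return X[:3]/X[3]
E
python3 - <<'E'
from h import *
for n in ("scene","side"):
    c=cam(n,f"pics/{n}0.png"); print(n,-c[2].T@c[3],c[2][2])
print(ctrl.get_obs())
E
```

```text
scene [1503.42663403  356.06768561  750.39812791] [-0.79114975 -0.29647125 -0.53496437]
side [434.17721717 879.40637929 753.84102021] [ 0.14241683 -0.79706082 -0.58686583]
{'t': 0.1, 'qpos': array([-1.20901216e+00,  4.23749771e-01,  1.63062790e+00,  7.37490663e-06,
        1.08860304e+00, -1.89708020e-02]), 'qvel': array([ 0.00047359, -0.00303419, -0.00187615,  0.00047345, -0.0007084 ,
       -0.00031045]), 'joint_torque': array([-1.06882024e-03, -5.45616817e+01, -2.74324948e+01,  6.45030336e-02,
        1.88696128e-02, -3.91409537e-05]), 'ee_pos': array([ 232.12388185, -579.74157187,  221.9829545 ]), 'orientation': array([ 2.0133559 ,  0.38944188, -2.01382821]), 'ft_force': array([0.56815641, 0.13879557, 0.04074938]), 'moment': array([0.02453675, 0.00136606, 0.00402212]), 'width': 88.26255737375185}
```

View pics/scene0.png

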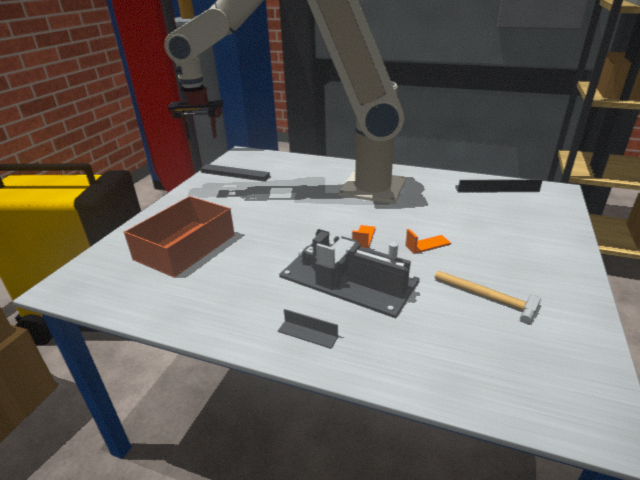

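View pics/side0.png

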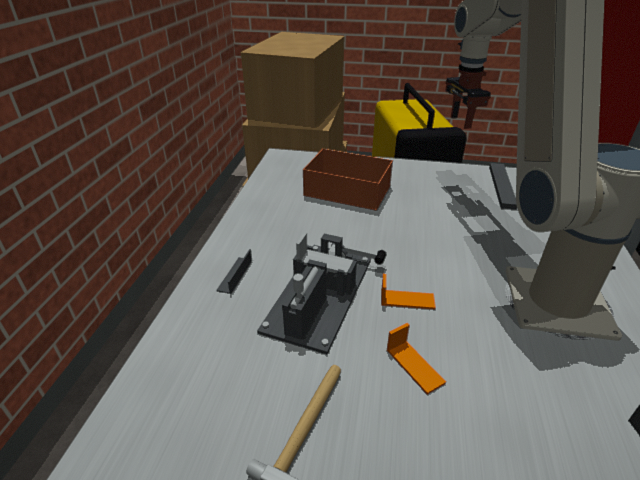

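The scene view has the fixture at about (350,275), with the knob at (394,250). In the side view the knob is at (298,280) and the black lever grip at (381,257). I'll enlarge both.

```bash
python3 - <<'E'
import cv2,numpy as np
a=cv2.imread('pics/scene0.png')[215:325,270:430]; b=cv2.imread('pics/side0.png')[225:360,250:400]
a=cv2.resize(a,None,fx=2.5,fy=2.5,interpolation=cv2.INTER_CUBIC);b=cv2.resize(b,None,fx=2.5,fy=2.5,interpolation=cv2.INTER_CUBIC)
o=np.zeros((340,780,3),np.uint8);o[:a.shape[0],:400]=a;o[:b.shape[0],400:400+b.shape[1]]=b
cv2.imwrite('pics/z0.png',o)
E
```

```text
(no output)
```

View pics/z0.png

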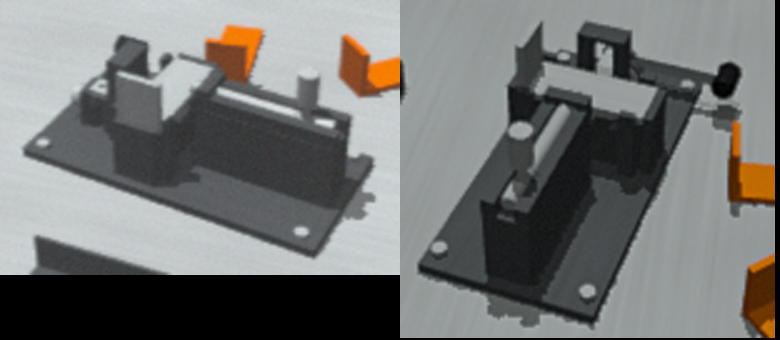

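The crops show the plate corners at scene (279,275), (396,315), (419,278) and side (257,331), (327,352). The knob top is at scene (393,243) and side (298,277), and the lever grip at side (381,257).

```bash
python3 - <<'E'
from h import *
s=cam("scene");d=cam("side")
for n,c,u,v,z in [("A far-right",s,279.2,274.5,12),("B far-left",s,396.4,315,12),("C near-left",s,418.8,277.8,12),("B side",d,257.2,331.4,12),("C side",d,327.2,352.2,12),("R near",d,370,260,12),("knob",s,393.2,242.6,155),("knob",d,297.6,276.6,155),("grip",d,380.8,257,40)]:
    print(n,ray(c,u,v,z).round(1))
K=tri(s,(393.2,242.6),d,(297.6,276.6));print("tri knob",K)
g=ctrl.get_image
from scipy.spatial.transform import Rotation as Ro
o=ctrl.get_obs();print(Ro.from_rotvec(o['orientation']).as_matrix().round(3))
E
```

```text
A far-right [ 635.7 -105.    12. ]
B far-left [696.  237.4  12. ]
C near-left [531.6 265.   12. ]
B side [693.6 240.5  12. ]
C side [529.3 269.9  12. ]
R near [467.9 -62.8  12. ]
knob [597.9 199.7 155. ]
knob [605.3 202.2 155. ]
grip [439.7 -45.2  40. ]
tri knob [604.37468036 202.04136595 157.42795289]
[[-0.     0.372 -0.928]
 [ 0.001 -0.928 -0.372]
 [-1.    -0.001  0.   ]]
```

```bash
cat >> h.py <<'E'
from scipy.spatial.transform import Rotation as Ro, Slerp
YAW=-0.172; O=np.array([574,47.5,0.])
ex=np.array([np.cos(YAW),np.sin(YAW),0]); ey=np.array([-ex[1],ex[0],0]); ez=np.array([0,0,1.])
def fx(p): p=np.array(p)-O; return np.array([p@ex,p@ey,p[2]])
def wf(x,y,z): return O+x*ex+y*ey+z*ez
RB=np.c_[-ez,ex,-ey]   # jaws along fixture x
RL=np.c_[-ez,ey,ex]    # jaws along fixture y
def plan(pts,Rt):
    o=ctrl.get_obs(); p=o['ee_pos']; R=Ro.from_rotvec(o['orientation']); n=len(pts)
    S=Slerp([0,1],Ro.concatenate([R,Ro.from_matrix(Rt)]))
    for i,q in enumerate(pts):
        a,b=S(i/n),S((i+1)/n)
        print(list((a.inv().apply(np.array(q)-p)/1000).round(4))+list(np.degrees((a.inv()*b).as_rotvec()).round(1)),","); p=q
def line(q,n):
    p=ctrl.get_obs()['ee_pos']; return [p+(np.array(q)-p)*(i+1)/n for i in range(n)]
E
python3 - <<'E'
from h import *
plan(line([602,200,215],15),RB)
E
```

```text
[np.float64(0.0005), np.float64(-0.0391), np.float64(-0.0422), np.float64(-3.9), np.float64(-0.0), np.float64(0.0)] ,
[np.float64(0.0005), np.float64(-0.0362), np.float64(-0.0448), np.float64(-3.9), np.float64(-0.0), np.float64(0.0)] ,
[np.float64(0.0005), np.float64(-0.033), np.float64(-0.0471), np.float64(-3.9), np.float64(-0.0), np.float64(0.0)] ,
[np.float64(0.0005), np.float64(-0.0298), np.float64(-0.0492), np.float64(-3.9), np.float64(-0.0), np.float64(0.0)] ,
[np.float64(0.0005), np.float64(-0.0264), np.float64(-0.0512), np.float64(-3.9), np.float64(-0.0), np.float64(0.0)] ,
[np.float64(0.0005), np.float64(-0.0228), np.float64(-0.0528), np.float64(-3.9), np.float64(-0.0), np.float64(0.0)] ,
[np.float64(0.0005), np.float64(-0.0192), np.float64(-0.0542), np.float64(-3.9), np.float64(-0.0), np.float64(0.0)] ,
[np.float64(0.0005), np.float64(-0.0155), np.float64(-0.0554), np.float64(-3.9), np.float64(-0.0), np.float64(0.0)] ,
[np.float64(0.0005), np.float64(-0.0117), np.float64(-0.0563), np.float64(-3.9), np.float64(-0.0), np.float64(0.0)] ,
[np.float64(0.0005), np.float64(-0.0078), np.float64(-0.057), np.float64(-3.9), np.float64(-0.0), np.float64(0.0)] ,
[np.float64(0.0005), np.float64(-0.0039), np.float64(-0.0574), np.float64(-3.9), np.float64(-0.0), np.float64(0.0)] ,
[np.float64(0.0005), np.float64(-0.0), np.float64(-0.0575), np.float64(-3.9), np.float64(-0.0), np.float64(0.0)] ,
[np.float64(0.0005), np.float64(0.0039), np.float64(-0.0574), np.float64(-3.9), np.float64(-0.0), np.float64(0.0)] ,
[np.float64(0.0005), np.float64(0.0077), np.float64(-0.057), np.float64(-3.9), np.float64(-0.0), np.float64(0.0)] ,
[np.float64(0.0005), np.float64(0.0116), np.float64(-0.0564), np.float64(-3.9), np.float64(-0.0), np.float64(0.0)] ,
```

Emit:
{"method": "carry_out", "body": {
  "commands": [
    [0,-0.039,-0.042,-4,0,0],
    [0,-0.036,-0.045,-4,0,0],
    [0,-0.033,-0.047,-4,0,0],
    [0,-0.03,-0.049,-4,0,0],
    [0,-0.026,-0.051,-4,0,0],
    [0,-0.023,-0.053,-4,0,0],
    [0,-0.019,-0.054,-4,0,0],
    [0,-0.016,-0.055,-4,0,0]
  ],
  "grip": 0
}}

```text
t: 1.2
ee_pos: [427.3, -153.6, 221.9]
orientation: [1.651, 0.846, -1.648]
ft_force: [1.4, -1.7, -0.3]
width: 87.9
```

```bash
sed -i 's/print(list((a.inv().*$/print(np.r_[a.inv().apply(np.array(q)-p)\/1000,np.degrees((a.inv()*b).as_rotvec())].round(4).tolist()); p=q/' h.py
python3 - <<'E'
from h import *
print(ctrl.get_obs()['ee_pos'],fx(ctrl.get_obs()['ee_pos']))
plan(line([602,200,215],8),RB)
E
```

```text
[ 427.32063696 -153.63042542  221.87745234] [-110.09091393 -223.26727087  221.87745234]
[0.0009, -0.008, -0.0487, -3.2178, 0.0004, -0.0174]
[0.0009, -0.0052, -0.049, -3.2178, 0.0004, -0.0174]
[0.0009, -0.0025, -0.0492, -3.2178, 0.0004, -0.0174]
[0.0009, 0.0003, -0.0493, -3.2178, 0.0004, -0.0174]
[0.0009, 0.0031, -0.0492, -3.2178, 0.0004, -0.0174]
[0.0009, 0.0058, -0.049, -3.2178, 0.0004, -0.0174]
[0.0009, 0.0086, -0.0486, -3.2178, 0.0004, -0.0174]
[0.0009, 0.0113, -0.048, -3.2178, 0.0004, -0.0174]
```

Emit:
{"method": "carry_out", "body": {
  "commands": [
    [0,-0.008,-0.051,-3.3,0,0],
    [0,-0.005,-0.051,-3.3,0,0],
    [0,-0.0025,-0.051,-3.3,0,0],
    [0,0,-0.051,-3.3,0,0],
    [0,0.003,-0.051,-3.3,0,0],
    [0,0.006,-0.051,-3.3,0,0],
    [0,0.009,-0.051,-3.3,0,0],
    [0,0.011,-0.05,-3.3,0,0]
  ]
}}

```text
t: 2.2
ee_pos: [607.9, 231.0, 222.1]
orientation: [1.314, 1.134, -1.311]
ft_force: [0.7, 0.5, 0.0]
width: 88.2
```

```bash
python3 - <<'E'
from h import *
print(ctrl.get_obs()['ee_pos'],fx(ctrl.get_obs()['ee_pos']))
c=cam("wrist","pics/w1.png"); print(proj(c,wf(0,156,155)), proj(c,[602,200,155]))
plan(line([602,200,215],1),RB)
E
```

```text
[607.88623561 230.98267365 222.07456983] [  1.98258206 186.57501939 222.07456983]
[311.1777808 289.7041722] [313.14541742 290.94476759]
[0.0072, -0.0031, 0.0372, 1.9467, -0.138, -0.3548]
```

View pics/w1.png

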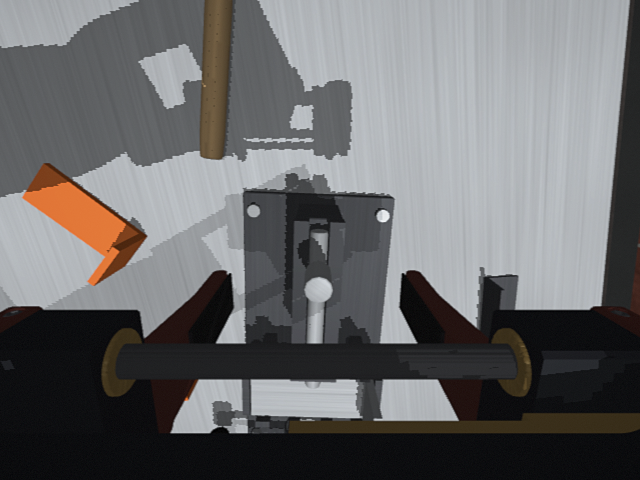

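The wrist view shows the knob top at (318,290), with the plate's left-end corners at (245,193) and (393,197).

```bash
python3 - <<'E'
from h import *
c=cam("wrist")
k=ray(c,318,290,155);print("knob",k,fx(k))
for u,v in ((245,192),(393,197)):
    q=ray(c,u,v,12);print(q.round(1),fx(q).round(1))
k[2]=122; 
q=k.copy();q[2]=170
plan([q,k],RB)
E
```

```text
knob [608.25093928 205.82428782 155.        ] [  6.64784203 161.85028005 155.        ]
[537.1 270.1  12. ] [-74.5 213.   12. ]
[699.5 241.8  12. ] [ 90.4 213.   12. ]
[0.0519, 0.003, 0.0276, 0.9158, -0.0131, -0.1475]
[0.048, -0.0001, 0.0, 0.9158, -0.0131, -0.1475]
```

Emit:
{"method": "carry_out", "body": {
  "commands": [
    [0.03,0.002,0.027,1,0,0],
    [0.03,0.0005,0,0.9,0,0],
    [0.02,0,0,0,0,0],
    [0.015,0,0,0,0,0],
    [0.005,0,0,0,0,0],
    [0,0,0,0,0,0]
  ]
}}

```text
t: 3.05
ee_pos: [606.9, 203.7, 119.0]
orientation: [1.338, 1.117, -1.334]
ft_force: [-0.1, -0.0, 0.3]
width: 87.9
```

```bash
python3 - <<'E'
from h import *
print(ctrl.get_obs()['ee_pos'],fx(ctrl.get_obs()['ee_pos']))
plan([[606,204,121]],RB)
c=cam("wrist","pics/w2.png")
E
```

```text
[606.9056316  203.72775386 119.02778539] [  5.68121359 159.55442795 119.02778539]
[-0.002, -0.0009, -0.0001, -0.1871, 0.0397, -0.263]
```

View pics/w2.png

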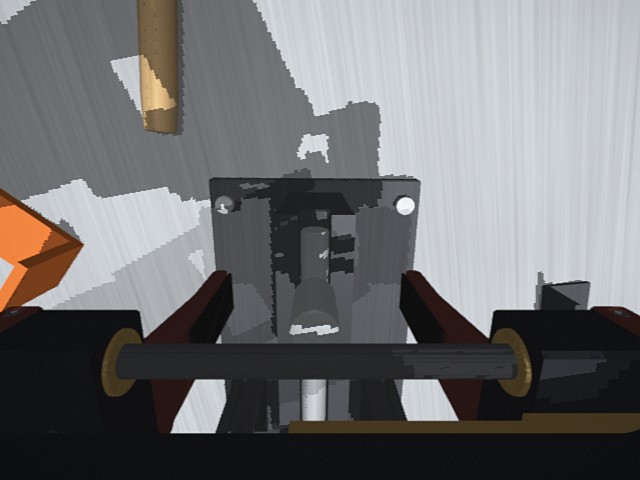

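The knob sits at (315,320), centred between the fingers, so I'll close on it.

Emit:
{"method": "carry_out", "body": {
  "commands": [
    [-0.003,0,0,0,0,0],
    [0,0,0,0,0,0],
    [0,0,0,0,0,0],
    [0,0,0,0,0,0],
    [0,0,0,0,0,0],
    [0,0,0,0,0,0]
  ],
  "grip": 1
}}

```text
t: 3.85
ee_pos: [608.3, 204.5, 124.9]
orientation: [1.341, 1.115, -1.33]
ft_force: [-0.4, -0.3, -0.5]
width: 31.0
```

Emit:
{"method": "carry_out", "body": {
  "commands": [
    [0,0,0,0,0,0],
    [0,0,0,0,0,0],
    [0,0,0,0,0,0]
  ]
}}

```text
t: 4.22
ee_pos: [606.1, 204.7, 124.7]
orientation: [1.339, 1.119, -1.334]
ft_force: [-0.8, 0.2, 0.1]
width: 21.6
```

Emit:
{"method": "carry_out", "body": {
  "commands": [
    [0,0,0.01,0,0,0],
    [0,0,0.015,0,0,0],
    [0,0,0.015,0,0,0],
    [0,0,0.015,0,0,0],
    [0,0,0.01,0,0,0]
  ]
}}

```text
t: 4.85
ee_pos: [593.6, 137.2, 124.7]
orientation: [1.34, 1.12, -1.334]
ft_force: [-1.2, 3.2, 0.8]
width: 21.5
```

```bash
python3 - <<'E'
from h import *
p=ctrl.get_obs()['ee_pos'];d=p-np.array([606.1,204.7,124.7]);print(p,d,np.arctan2(-d[0],-d[1])*-1, fx(p));plan([p],RB)
E
```

```text
[593.62956613 137.20487555 124.74871269] [-1.24704339e+01 -6.74951245e+01  4.87126921e-02] -0.18270019524045006 [  3.9866461   91.74089174 124.74871269]
[0.0, 0.0, 0.0, -0.2156, -0.1078, -0.1736]
```

Emit:
{"method": "carry_out", "body": {
  "commands": [
    [0,0,0.005,0,0,0],
    [0,0,0.005,0,0,0],
    [0,0,0.003,0,0,0]
  ]
}}

```text
t: 5.22
ee_pos: [591.0, 122.6, 124.7]
orientation: [1.341, 1.119, -1.336]
ft_force: [-1.2, 2.5, 0.9]
width: 21.7
```

Emit:
{"method": "carry_out", "body": {
  "commands": [
    [0,0,0.003,0,0,0],
    [0,0,0.003,0,0,0]
  ]
}}

```text
t: 5.48
ee_pos: [590.8, 121.4, 124.8]
orientation: [1.349, 1.123, -1.332]
ft_force: [0.5, 20.9, -2.8]
width: 21.6
```

Emit:
{"method": "carry_out", "body": {
  "commands": [
    [0,0,0,0,0,0],
    [0,0,0,0,0,0],
    [0,0,0,0,0,0],
    [0,0,0,0,0,0],
    [-0.04,0,0,0,0,0],
    [-0.045,0,0,0,0,0]
  ],
  "grip": 0
}}

```text
t: 6.22
ee_pos: [588.6, 119.3, 207.4]
orientation: [1.342, 1.125, -1.337]
ft_force: [0.3, 0.4, 0.6]
width: 77.7
```

```bash
sed -i 's/^YAW=.*/YAW=-0.175; O=np.array([577,47.5,0.])/' h.py
python3 - <<'E'
from h import *
print(ctrl.get_obs()['ee_pos'],fx(ctrl.get_obs()['ee_pos']),wf(-115,-114,40))
c=cam("wrist","pics/w3.png")
plan(line([442,-45,190],10),RL)
E
```

```text
[588.61221618 119.31067657 207.41398153] [ -1.06796571  72.73566033 207.41398153] [443.90812034 -44.73638961  40.        ]
[0.0022, -0.0118, 0.0189, -9.0131, -0.0098, -0.065]
[0.0022, -0.0147, 0.0168, -9.0131, -0.0098, -0.065]
[0.0022, -0.0171, 0.0143, -9.0131, -0.0098, -0.065]
[0.0022, -0.0191, 0.0114, -9.0131, -0.0098, -0.065]
[0.0022, -0.0207, 0.0083, -9.0131, -0.0098, -0.065]
[0.0023, -0.0217, 0.005, -9.0131, -0.0098, -0.065]
[0.0023, -0.0222, 0.0015, -9.0131, -0.0098, -0.065]
[0.0023, -0.0222, -0.002, -9.0131, -0.0098, -0.065]
[0.0023, -0.0216, -0.0055, -9.0131, -0.0098, -0.065]
[0.0024, -0.0205, -0.0088, -9.0131, -0.0098, -0.065]
```

View pics/w3.png

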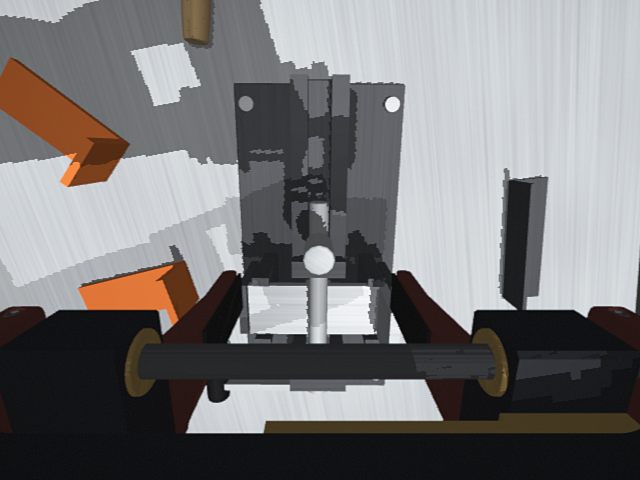

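The knob is now beside the strap at (319,260), the rod crosses the bracket, and the grip is visible at (217,388).

Emit:
{"method": "carry_out", "body": {
  "commands": [
    [0,-0.012,0.019,-9,0,0],
    [0,-0.015,0.017,-9,0,0],
    [0,-0.017,0.014,-9,0,0],
    [0,-0.019,0.011,-9,0,0],
    [0,-0.021,0.008,-9,0,0],
    [0,-0.022,0.005,-9,0,0],
    [0,-0.022,0.0015,-9,0,0],
    [0,-0.022,-0.002,-9,0,0]
  ]
}}

```text
t: 7.28
ee_pos: [472.2, -17.7, 213.8]
orientation: [0.36, 1.528, -0.344]
ft_force: [0.7, 0.3, 0.0]
width: 88.0
```

```bash
python3 - <<'E'
from h import *
plan(line([442,-45,140],3),RL)
E
```

```text
[0.0244, -0.0129, -0.0054, -5.2492, 0.2525, -0.2091]
[0.0244, -0.0122, -0.0064, -5.2492, 0.2525, -0.2091]
[0.0245, -0.0115, -0.0074, -5.2492, 0.2525, -0.2091]
```

Emit:
{"method": "carry_out", "body": {
  "commands": [
    [0.01,-0.013,-0.005,-5.2,0,0],
    [0.03,-0.012,-0.006,-5.2,0,0],
    [0.03,-0.012,-0.007,-5.2,0,0],
    [0,0,0,0,0,0]
  ]
}}

```text
t: 7.78
ee_pos: [442.7, -48.3, 142.5]
orientation: [0.139, 1.548, -0.128]
ft_force: [-0.1, 0.8, 0.3]
width: 87.8
```

```bash
python3 - <<'E'
from h import *
print(ctrl.get_obs()['ee_pos'],fx(ctrl.get_obs()['ee_pos']))
c=cam("wrist","pics/w4.png"); print(proj(c,[442,-45,40]))
plan([[442,-45,140]],RL)
E
```

```text
[442.72676728 -48.34743054 142.53744154] [-115.5345981  -117.76157102  142.53744154]
[319.38369374 233.76292499]
[0.0037, 0.0028, -0.0028, 0.2204, 1.2051, -0.4961]
```

View pics/w4.png

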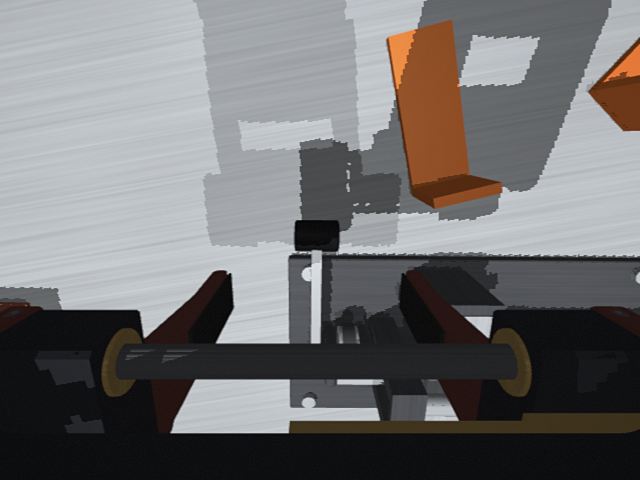

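The grip is at (317,236), within 2 px of the prediction, and the fingers straddle it. I'll descend with the jaws partly closed.

Emit:
{"method": "carry_out", "body": {
  "commands": [
    [0,0.0025,-0.0015,0.2,1.2,-0.5],
    [0.03,0,0,0,0,0],
    [0.03,0,0,0,0,0],
    [0.02,0,0,0,0,0],
    [0,0,0,0,0,0]
  ],
  "grip": 0.3
}}

```text
t: 8.45
ee_pos: [452.0, -44.3, 67.9]
orientation: [0.139, 1.556, -0.142]
ft_force: [-0.3, 0.1, -0.4]
width: 61.5
```

```bash
python3 - <<'E'
from h import *
o=ctrl.get_obs();print(o['ee_pos'],fx(o['ee_pos']),o['width'])
plan([[441.5,-45.5,22]],RL)
E
```

```text
[451.973801   -44.26268142  67.85679156] [-107.13998665 -112.12922633   67.85679156] 61.50185394449631
[0.0457, -0.003, -0.0106, -0.2637, 0.6181, 0.0509]
```

Emit:
{"method": "carry_out", "body": {
  "commands": [
    [0.005,-0.003,-0.011,0,0.6,0],
    [0.02,0,0,0,0,0],
    [0.012,0,0,0,0,0],
    [0,0,0,0,0,0]
  ]
}}

```text
t: 8.95
ee_pos: [442.4, -45.2, 33.1]
orientation: [0.14, 1.562, -0.142]
ft_force: [-0.3, -0.6, -0.7]
width: 61.5
```

```bash
python3 - <<'E'
from h import *
o=ctrl.get_obs();print(o['ee_pos'],fx(o['ee_pos']),o['width'])
plan([[441.5,-45.5,22]],RL)
E
```

```text
[442.35952935 -45.15080789  33.13235226] [-116.45278505 -114.67771097   33.13235226] 61.470646636393454
[0.0111, -0.0005, -0.0008, -0.2901, 0.2598, 0.0477]
```

Emit:
{"method": "carry_out", "body": {
  "commands": [
    [0.0105,-0.0005,-0.001,0,0.2,0],
    [0,0,0,0,0,0]
  ],
  "grip": 0.3
}}

```text
t: 9.2
ee_pos: [441.8, -45.6, 22.8]
orientation: [0.141, 1.564, -0.142]
ft_force: [-0.3, 0.2, 0.4]
width: 61.4
```

Emit:
{"method": "carry_out", "body": {
  "commands": [
    [0,0,0,0,0,0],
    [0,0,0,0,0,0],
    [0,0,0,0,0,0],
    [0,0,0,0,0,0],
    [0,0,0,0,0,0]
  ],
  "grip": 1
}}

```text
t: 9.82
ee_pos: [441.8, -47.1, 23.3]
orientation: [0.138, 1.564, -0.143]
ft_force: [1.1, 1.9, -2.5]
width: 35.9
```

```bash
python3 - <<'E'
from h import *
o=ctrl.get_obs();print(o['ee_pos'],fx(o['ee_pos']),o['width'],o['ft_force'])
side=cam("side","pics/s5.png");cv2.imwrite("pics/s5z.png",cv2.resize(side[0][180:330,290:450],None,fx=3,fy=3))
E
```

```text
[441.77017619 -47.05445533  23.27530307] [-116.70169624 -116.6548943    23.27530307] 35.94369691688089 [ 1.09405857  1.92530765 -2.48009176]
```

View pics/s5z.png

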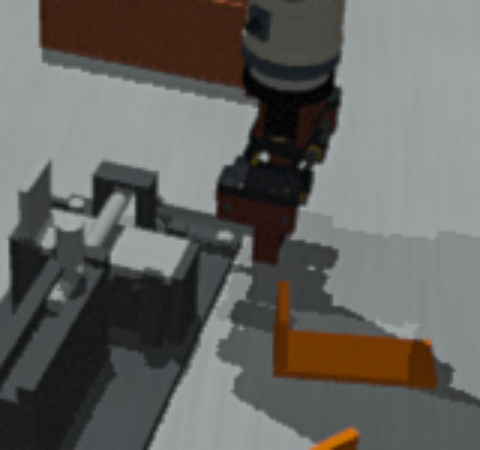

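The jaws hold the grip's flat ends (35.9 mm opening), and the bolt is through the keeper. Next is the arc.

Emit:
{"method": "carry_out", "body": {
  "commands": [
    [-0.018,0,0.0014,0,0,0],
    [-0.0175,0,0.0042,0,0,0],
    [-0.0167,0,0.0069,0,0,0]
  ]
}}

```text
t: 10.25
ee_pos: [452.9, -49.0, 74.6]
orientation: [0.139, 1.568, -0.143]
ft_force: [2.5, -2.7, -12.5]
width: 36.0
```

```bash
cat >> h.py <<'E'
S0=np.array([441.8,-47.1,23.3])
def arc(dg):
    o=ctrl.get_obs(); d=o['ee_pos']-S0; x=115-d@ex; z=d[2]
    a=np.degrees(np.arctan2(z,x)); print("ang",a.round(1),"r",np.hypot(x,z).round(1),"lat",(d@ey).round(1),"F",o['ft_force'].round(1),"w",o['width'],o['ee_pos'].round(1))
    T=np.arange(a,dg+.01,9)[1:] if dg-a>9 else [dg]
    plan([S0+115*(1-np.cos(np.radians(t)))*ex+115*np.sin(np.radians(t))*ez for t in T],RL)
E
python3 -c "
from h import *
arc(95)"
```

```text
ang 26.3 r 115.7 lat 0.0 F [  2.5  -2.7 -12.5] w 35.95692969021398 [452.9 -49.   74.6]
[-0.0152, -0.0, 0.0099, -0.0379, -0.0097, 0.0225]
[-0.0139, 0.0, 0.0115, -0.0379, -0.0097, 0.0225]
[-0.0119, 0.0, 0.0136, -0.0379, -0.0097, 0.0225]
[-0.0096, 0.0, 0.0153, -0.0379, -0.0097, 0.0225]
[-0.0071, 0.0, 0.0166, -0.0379, -0.0097, 0.0225]
[-0.0044, 0.0, 0.0175, -0.0379, -0.0097, 0.0225]
[-0.0016, 0.0, 0.018, -0.0379, -0.0097, 0.0225]
```

Emit:
{"method": "carry_out", "body": {
  "commands": [
    [-0.0152,0,0.0097,0,0,0],
    [-0.0139,0,0.0115,0,0,0],
    [-0.012,0,0.0136,0,0,0],
    [-0.0097,0,0.0153,0,0,0]
  ]
}}

```text
t: 10.75
ee_pos: [493.2, -56.5, 121.5]
orientation: [0.141, 1.589, -0.143]
ft_force: [-5.4, 0.6, -11.4]
width: 35.5
```

```bash
python3 -c "
from h import *
arc(90)"
```

```text
ang 57.4 r 116.6 lat -0.3 F [ -5.4   0.6 -11.4] w 35.534285569837806 [493.2 -56.5 121.5]
[-0.0075, 0.0004, 0.0166, -0.1063, -0.4359, 0.0661]
[-0.0062, 0.0, 0.017, -0.1063, -0.4359, 0.0661]
[-0.0033, 0.0, 0.0177, -0.1063, -0.4359, 0.0661]
```

Emit:
{"method": "carry_out", "body": {
  "commands": [
    [-0.008,0,0.017,0,-0.4,0],
    [-0.0063,0,0.017,0,-0.4,0],
    [-0.0035,0,0.0175,0,-0.4,0]
  ]
}}

```text
t: 11.12
ee_pos: [528.2, -63.0, 134.5]
orientation: [0.142, 1.606, -0.143]
ft_force: [-18.0, 2.2, 21.7]
width: 35.9
```

```bash
python3 -c "
from h import *
arc(90)"
```

```text
ang 76.3 r 114.5 lat -0.6 F [-18.    2.2  21.7] w 35.86992205377226 [528.2 -63.  134.5]
[-0.0041, 0.0007, 0.0175, -0.3139, -2.244, 0.2605]
```

Emit:
{"method": "carry_out", "body": {
  "commands": [
    [-0.004,0,0.009,-0.3,-1.5,0],
    [-0.001,0,0.007,0,-0.7,0],
    [0,0,0,0,0,0]
  ]
}}

```text
t: 11.5
ee_pos: [532.2, -63.7, 135.4]
orientation: [0.136, 1.594, -0.14]
ft_force: [-5.4, -0.7, -1.6]
width: 35.7
```

```bash
python3 -c "
from h import *
arc(90)
o=ctrl.get_obs();X=Ro.from_rotvec(o['orientation']).as_matrix()[:,0];g=o['ee_pos']-19*X;g0=S0+[0,0,19.];d=g-g0;print('grasp ang',np.degrees(np.arctan2(d[2],115-d@ex)),np.hypot(d[2],115-d@ex),fx(g))"
```

```text
ang 78.4 r 114.4 lat -0.6 F [-5.4 -0.7 -1.6] w 35.663575711180656 [532.2 -63.7 135.4]
[-0.0033, 0.0006, 0.0177, -0.0106, -1.5452, 0.2887]
grasp ang 78.61521685531817 114.33177571960967 [ -24.2331465  -117.20424844  154.38214194]
```

Emit:
{"method": "carry_out", "body": {
  "commands": [
    [-0.002,0.0005,0.009,0,-0.8,0],
    [-0.001,0,0.008,0,-0.8,0],
    [0,0,0.005,0,0,0],
    [0,0,0.002,0,0,0]
  ]
}}

```text
t: 12.0
ee_pos: [540.2, -65.2, 136.8]
orientation: [0.135, 1.6, -0.141]
ft_force: [-9.0, 0.3, 4.8]
width: 35.4
```

```bash
cat >> h.py <<'E'
def chk():
    arc(90);o=ctrl.get_obs();X=Ro.from_rotvec(o['orientation']).as_matrix()[:,0];g=o['ee_pos']-19*X;d=g-(S0+[0,0,19.]);print('grasp ang',np.degrees(np.arctan2(d[2],115-d@ex)),np.hypot(d[2],115-d@ex),fx(g))
E
python3 -c "
from h import *
chk()"
```

```text
ang 82.5 r 114.5 lat -0.7 F [-9.   0.3  4.8] w 35.41817813163902 [540.2 -65.2 136.8]
[-0.002, 0.0007, 0.0149, 0.018, -1.8677, 0.398]
grasp ang 82.81721996139453 114.42148759296055 [ -15.97109498 -117.27944187  155.82354492]
```

Emit:
{"method": "carry_out", "body": {
  "commands": [
    [-0.0015,0.0005,0.01,0,-1,0],
    [-0.0005,0,0.01,0,-1,0]
  ]
}}

```text
t: 12.25
ee_pos: [552.5, -67.5, 138.0]
orientation: [0.131, 1.581, -0.143]
ft_force: [-11.5, 1.4, 14.6]
width: 35.1
```

```bash
python3 -c "
from h import *
chk()"
```

```text
ang 88.8 r 114.8 lat -0.8 F [-11.5   1.4  14.6] w 35.1315051172296 [552.5 -67.5 138. ]
[-0.0003, 0.0008, 0.0025, 0.058, -0.7729, 0.4914]
grasp ang 88.89700480300088 114.74335228488935 [  -3.87317436 -117.34874863  157.02209117]
```

Emit:
{"method": "carry_out", "body": {
  "commands": [
    [-0.0008,0.0005,0.005,0,-0.6,0]
  ]
}}

```text
t: 12.38
ee_pos: [553.9, -67.7, 138.2]
orientation: [0.13, 1.578, -0.143]
ft_force: [-9.6, -3.4, 4.2]
width: 35.2
```

```bash
python3 -c "
from h import *
chk()
import time
c=cam('side');c=cam('side')
chk()"
```

```text
ang 89.5 r 114.9 lat -0.8 F [-9.6 -3.4  4.2] w 35.225819927965034 [553.9 -67.7 138.2]
[-0.0001, 0.0008, 0.0011, 0.0683, -0.6065, 0.5439]
grasp ang 89.5735263781866 114.91200769860258 [  -2.51972281 -117.26907102  157.20882444]
ang 89.4 r 114.9 lat -0.8 F [-10.4  -2.8   6.3] w 35.58881838077003 [553.8 -67.7 138.2]
[-0.0002, 0.0007, 0.0011, 0.0679, -0.6122, 0.5433]
grasp ang 89.54105789740208 114.85456903173461 [  -2.58437933 -117.2643331   157.15088446]
```

```bash
python3 -c "
from h import *
a=cam('scene')[0][190:320,270:430];s=cam('side');b=s[0][150:350,250:410]
a=cv2.resize(a,None,fx=2.4,fy=2.4,interpolation=cv2.INTER_CUBIC);b=cv2.resize(b,None,fx=2.4,fy=2.4,interpolation=cv2.INTER_CUBIC)
o=np.zeros((480,770,3),np.uint8);o[:a.shape[0],:384]=a;o[:b.shape[0],385:385+b.shape[1]]=b
cv2.imwrite('pics/z9.png',o)
chk()"
```

```text
ang 89.4 r 114.9 lat -0.8 F [-9.5 -1.4  6.6] w 35.25441165531596 [553.7 -67.7 138.2]
[-0.0002, 0.0008, 0.0012, 0.0658, -0.6162, 0.5421]
grasp ang 89.51280379078919 114.8572267518982 [  -2.64103791 -117.28675183  157.15307446]
```

View pics/z9.png

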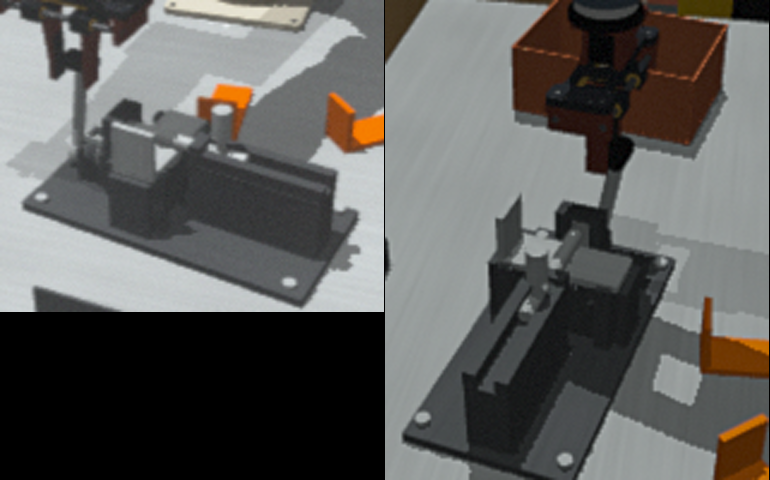

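In the side crop the grip at (622,155) sticks out towards the robot beside the finger, and the lever looks tilted. The grip may have slid in the jaws, so I'll measure it.

```bash
python3 -c "
from h import *
s=cam('scene');d=cam('side')
O2=np.array([577,47.5,0])
for c,n in((s,'scene'),(d,'side')):
    print(n,'pivot',proj(c,wf(0,-114,40)),'grip90',proj(c,wf(0,-114,155)),'grip80',proj(c,wf(-20,-114,153)),'grip70',proj(c,wf(-39,-114,148)),'tcp',proj(c,ctrl.get_obs()['ee_pos']))
    m=(c[0].max(2)<28).astype(np.uint8)
x0,y0=340,190
cr=lambda c,x,y:cv2.resize(c[0][y:y+70,x:x+55],None,fx=7,fy=7,interpolation=cv2.INTER_NEAREST)
cv2.imwrite('pics/z10.png',np.clip(np.hstack([cr(s,275,195),cr(d,325,195)]).astype(float)*1.8,0,255))
print(tri(s,(300,214.2),d,(348.8,214.6)), fx(tri(s,(300,214.2),d,(348.8,214.6))))
"
```

```text
scene pivot [302.64229947 253.47911466] grip90 [300.55369615 218.75926793] grip80 [304.45666976 216.16436744] grip70 [308.11957833 214.72581661] tcp [300.35792066 223.30879622]
side pivot [337.90723217 247.74512201] grip90 [339.06406044 211.84419249] grip80 [346.48129932 213.9839013 ] grip70 [353.52512613 217.05772036] tcp [340.33838821 216.8988191 ]
[531.46357092 -74.9660498  148.67777254] [ -23.51859435 -128.52383221  148.67777254][ WARN:0@3.297] global loadsave.cpp:1063 imwrite_ Unsupported depth image for selected encoder is fallbacked to CV_8U.
```

View pics/z10.png

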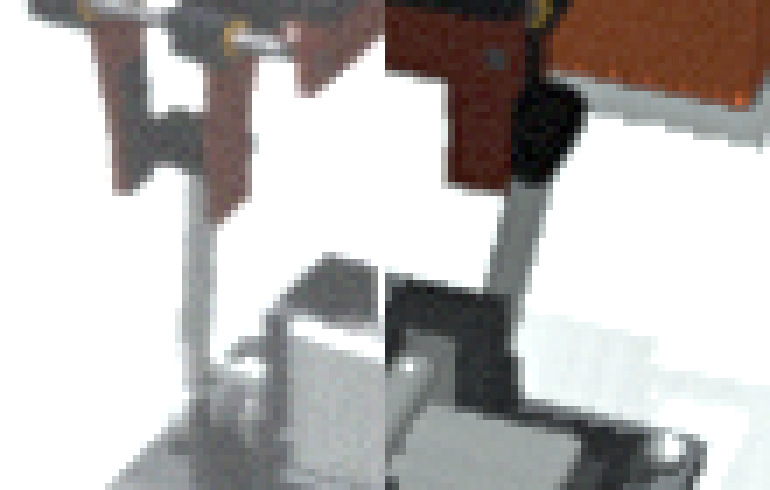

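Projected against the fixture model, the bar's slope fits about 80°, not 89.5°, so the grip has crept about 18 mm in the pads. I'll push on about 20 mm gently and check again by camera.

Emit:
{"method": "carry_out", "body": {
  "commands": [
    [-0.001,0.0005,0.008,0,-0.5,0],
    [-0.0007,0,0.008,0,-0.5,0],
    [-0.0003,0,0.008,0,-0.3,0]
  ]
}}

```text
t: 13.05
ee_pos: [566.5, -70.1, 138.2]
orientation: [0.129, 1.579, -0.144]
ft_force: [-8.3, -0.5, 7.9]
width: 35.2
```

```bash
cat >> h.py <<'E'
def bar():
    d=cam('side'); im=d[0].astype(int); sat=im.max(2)-im.min(2); print('tcp side px',proj(d,ctrl.get_obs()['ee_pos']))
    for y in range(214,240,3): print(y,' '.join('%3d'%v for v in im[y,330:362].mean(1)))
    for a in (75,80,85,90,95):
        r=np.radians(a); q=[proj(d,wf(-L*np.cos(r),-114,40+L*np.sin(r))) for L in (40,90,115)]; print(a,np.round(q,1).tolist())
E
python3 -c "
from h import *
chk();bar()"
```

```text
ang 95.9 r 115.5 lat -0.9 F [-8.3 -0.5  7.9] w 35.22870311162387 [566.5 -70.1 138.2]
[0.0, 0.0009, -0.0118, 0.0849, -0.6517, 0.6384]
grasp ang 95.9604463773886 115.51286647085016 [  10.33067489 -117.41571667  157.18838297]
tcp side px [335.37591194 215.8529803 ]
214  14  24  25  23  21  21  22  23  14   7   4  10   7  13  11   1  18  73 138 160 156 156 154 154 153 153 153 152 153 154 154 154
217  14  24  24  21  25  22  23  22  26   6   6   8   8   1  10  63 138 162 157 154 156 156 155 154 153 152 151 153 153 152 152 151
220  61  63  34  31  25  21  20  69 140  89  50  53  60  64  61  96 162 158 156 154 156 154 154 153 153 152 152 153 153 153 152 152
223 157 159 161 161 160 160 161 159 137  67  57  62  62  62  64 110 161 157 155 156 156 155 155 155 154 153 154 155 155 155 153 153
226 156 157 157 156 156 155 158 156 111  64  60  64  63  60  82 146 158 156 158 159 156 156 157 155 155 155 156 156 155 155 154 154
229 157 156 156 156 157 156 158 155  88  58  64  65  61  66 105 160 158 158 159 157 156 157 156 156 154 157 157 158 156 155 155 155
232 157 158 157 157 157 157 155 134  68  59  64  63  60  74 125 159 158 157 158 156 158 159 157 157 156 157 158 156 155 155 155 155
235  43  55  71  87 127 136 152 112  63  63  64  63  59  83 144 157 158 159 159 159 158 157 156 156 157 156 157 154 155 156 157 155
238  26  25  27  23  23  26  26  25  24  23  23  24  48 104 156 156 157 160 160 160 159 158 156 156 157 157 156 154 156 155 155 154
75 [[342.0, 236.9], [347.3, 222.7], [350.1, 215.3]]
80 [[340.8, 236.4], [344.5, 221.6], [346.5, 213.9]]
85 [[339.5, 236.0], [341.7, 220.7], [342.8, 212.7]]
90 [[338.3, 235.7], [338.8, 220.0], [339.1, 211.8]]
95 [[337.1, 235.5], [335.9, 219.5], [335.4, 211.3]]
```

The bar is now at about 85.5° (it moved 10 mm for 12 mm of TCP travel). About 10 mm more is needed.

Emit:
{"method": "carry_out", "body": {
  "commands": [
    [-0.0005,0.0005,0.008,0,-0.5,0],
    [-0.0003,0,0.007,0,-0.3,0]
  ]
}}

```text
t: 13.35
ee_pos: [575.3, -71.7, 137.6]
orientation: [0.127, 1.579, -0.145]
ft_force: [-8.5, 1.2, 6.4]
width: 35.3
```

```bash
cat >> h.py <<'E'
def bar2():
    e=[];d=cam('side')
    for rep in range(2):
        if rep: d=cam('side')
        g=d[0].astype(float).mean(2)
        for y in range(222,235):
            r=g[y,328:356]; xs=np.linspace(328,355,271); v=np.interp(xs,np.arange(328,356),r)
            i=np.where(v<108)[0]; e.append([y,xs[i[0]],xs[i[-1]]])
    e=np.array(e); c=e[:,1:].mean(1); k=np.polyfit(e[:,0],c,1); print('slope',-k[0],'x235',np.polyval(k,235),'x222',np.polyval(k,222),'w',(e[:,2]-e[:,1]).mean())
    for a in range(80,101,2):
        r=np.radians(a); p,q=[proj(d,wf(-L*np.cos(r),-114,40+L*np.sin(r))) for L in (45,85)]; s=(q[0]-p[0])/(p[1]-q[1]); print(a,'slope',s.round(3),'x235',(p[0]-s*(235-p[1])).round(1),end='; ')
E
python3 -c "
from h import *
chk();bar2()"
```

```text
ang 100.3 r 116.1 lat -1.0 F [-8.5  1.2  6.4] w 35.30806067652136 [575.3 -71.7 137.6]
[-0.0005, 0.001, -0.0207, 0.1044, -0.6441, 0.7192]
grasp ang 100.38409687825343 116.16501040174425 [  19.27389607 -117.45946257  156.56240621]
slope 0.1561813186813085 x235 337.87980769230745 x222 339.9101648351645 w 6.823076923076901
80 slope 0.253 x235 341.1; 82 slope 0.207 x235 340.5; 84 slope 0.161 x235 340.0; 86 slope 0.117 x235 339.4; 88 slope 0.074 x235 338.9; 90 slope 0.032 x235 338.3; 92 slope -0.009 x235 337.8; 94 slope -0.05 x235 337.3; 96 slope -0.09 x235 336.8; 98 slope -0.13 x235 336.3; 100 slope -0.169 x235 335.8;
```

```bash
python3 -c "
from h import *
bar()"
```

```text
tcp side px [332.2928015  215.42772775]
214  24  20  23  22  18  13   6   7   9   7   3  10   3  53 124 159 159 156 155 155 154 155 155 154 153 153 152 152 153 153 154 155
217  20  20  22  25  31  41  15   2   0   6   3  16  57 126 160 158 155 156 154 153 155 157 154 154 153 151 151 152 153 152 153 151
220  62  47  30  39 104 165 141  70  61  64  66  61  73 124 159 157 155 155 155 155 156 156 153 153 153 152 152 153 153 154 153 152
223 157 159 160 160 160 158 112  61  60  61  62  62  81 141 160 158 157 155 156 157 156 156 154 156 154 153 155 155 156 154 153 153
226 155 157 156 156 158 156 111  60  61  64  63  59  81 141 159 157 156 156 158 159 157 156 156 154 154 155 157 156 156 155 154 154
229 156 156 155 157 159 156 113  62  61  64  62  60  80 141 159 158 155 157 159 157 156 158 156 155 157 156 157 156 157 155 155 155
232 158 157 157 157 158 156 112  61  60  62  62  61  92 160 159 155 155 158 158 158 158 158 157 156 158 157 157 156 155 155 156 156
235  44  57  71  89 128 129  86  61  61  64  64  62  91 161 157 155 156 159 158 158 159 158 156 157 156 157 156 155 155 156 157 154
238  27  27  22  24  26  26  25  23  27  37  38  36  81 157 155 154 157 161 161 160 157 157 156 156 157 157 155 153 155 155 155 155
75 [[342.0, 236.9], [347.3, 222.7], [350.1, 215.3]]
80 [[340.8, 236.4], [344.5, 221.6], [346.5, 213.9]]
85 [[339.5, 236.0], [341.7, 220.7], [342.8, 212.7]]
90 [[338.3, 235.7], [338.8, 220.0], [339.1, 211.8]]
95 [[337.1, 235.5], [335.9, 219.5], [335.4, 211.3]]
```

The bar is now vertical in the image: its edges at rows 223 to 232 give a centre of 339.3 to 339.1, which is about 90 to 91°. One last look, plus a check for drift.

```bash
python3 -c "
from h import *
print(ctrl.get_obs()['ee_pos'],ctrl.get_obs()['qvel'])
for i in range(10): d=cam('side')
s=cam('scene')
g=d[0].mean(2); print(g[223,334:346].round(),g[232,334:346].round())
print(ctrl.get_obs()['ee_pos'],ctrl.get_obs()['width'],ctrl.get_obs()['ft_force'])
a=cv2.resize(s[0][190:320,270:430],None,fx=2.4,fy=2.4,interpolation=cv2.INTER_CUBIC);b=cv2.resize(d[0][180:330,290:420],None,fx=3,fy=3,interpolation=cv2.INTER_CUBIC)
o=np.zeros((450,780,3),np.uint8);o[:a.shape[0],:384]=a;o[:,385:385+b.shape[1]]=b
cv2.imwrite('pics/z11.png',o)"
```

```text
[575.51505618 -71.72504458 137.55245682] [ 0.00046955 -0.00389902  0.0035485  -0.00076471 -0.0014845   0.00127892]
[159. 160. 135.  66.  59.  64.  65.  61.  73. 124. 160. 158.] [159. 156. 113.  62.  61.  63.  63.  60.  82. 145. 159. 155.]
[575.33397854 -71.7191801  137.5701263 ] 34.92755219300347 [-7.98536255 -0.35096796  4.21637932]
```

View pics/z11.png

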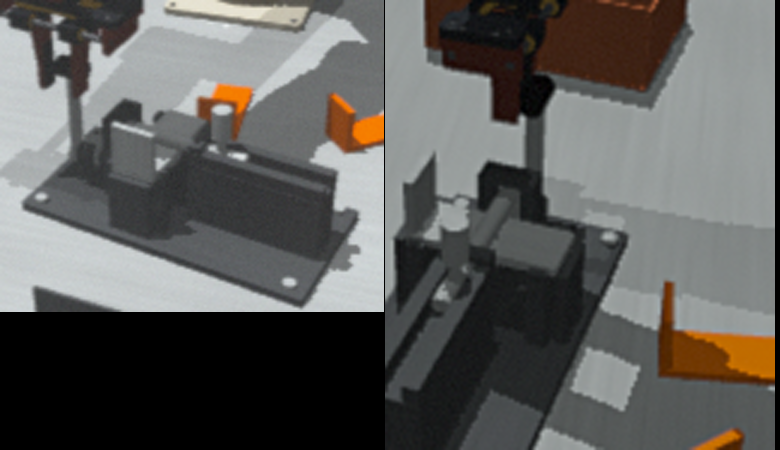

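```bash
python3 -c "
from h import *
def meas():
    out=[]
    for i in range(4):
        g=cam('side')[0].astype(float).mean(2); c=[]
        for y in list(range(222,234)):
            r=g[y,330:350]; w=np.clip(158-r,0,98); w[(np.arange(330,350)<334)|(np.arange(330,350)>345)]=0; c.append((w*np.arange(330,350)).sum()/w.sum())
        k=np.polyfit(range(222,234),c,1); out.append([-k[0],np.polyval(k,222),np.polyval(k,233)])
    print(ctrl.get_obs()['t'],np.mean(out,0).round(3),ctrl.get_obs()['ee_pos'].round(2),ctrl.get_obs()['width'])
for i in range(5): meas()
"
```

```text
14.25 [3.20000e-02 3.39486e+02 3.39135e+02] [575.33 -71.73 137.57] 34.551799372481376
14.45 [3.20000e-02 3.39490e+02 3.39133e+02] [575.37 -71.72 137.57] 34.513137699592406
14.65 [3.20000e-02 3.39491e+02 3.39136e+02] [575.35 -71.68 137.56] 35.096362783122984
14.85 [3.20000e-02 3.39489e+02 3.39137e+02] [575.33 -71.7  137.55] 35.13325493649393
15.05 [3.20000e-02 3.39487e+02 3.39139e+02] [575.33 -71.7  137.55] 34.649873510055855
```

The lever has been motionless for 0.8 s. Its slope of 0.032 equals the predicted slope at 90°, so I'm handing in.

```bash
python3 -c "
from h import *
print(ctrl.close_job())"
```

```text
the job is handed in; nothing more can be done
None
```

The bracket is clamped and the job is handed in: the bolt is home and the lever is held upright and still at 15 s of the 48 s allowed.

- **Bolt:** I slid it about 84.5 mm until it hit a hard stop at roughly 21 N. The camera then showed the rod through the keeper.
- **Lever:** I pinched its cross grip on the flat ends and swung it up.
- **Checks that disagreed:** The arm's position first read 89.5°, but the side camera showed the lever at only about 80°, because the grip had slid about 18 mm in the pads. I pushed on by camera instead.
- **Final reading:** The bar's slope was 0.032, which is the slope predicted for 90° (about ±1°). It did not move over the last 0.8 s of measuring.
- **Remaining weak points:** The grip is held near the edge of the pads, not at their centre. The 8 mm lift of the bracket was not measured.
- **Other items:** I did not touch the bin, hammer, offcut or orange look-alikes. In the last view the bin and look-alikes had not visibly moved; the hammer was outside that crop and only the edge of the offcut showed, so I did not re-check those two.

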